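Bed down the band of a gas-trap canister by rolling it to the green line

ROBOT

A 7-joint arm with a two-finger parallel gripper is mounted at the origin on the work surface. World frame = base frame: x ahead of the robot, y to its left, z up, the work surface at z = 0. Lengths are in mm, angles in rad, forces in N, time in s.
With the tool pointing down it reaches from about 400 to 850 mm from the base axis. Payload 6.9 kg.
Tool frame: the origin (TCP) lies between the finger pads; the fingertips stand 8 mm ahead of it and the grasp point (between the pads) lies 11 mm behind it; z points along the fingers, y is the direction in which the jaws open and shut (so a half turn about z gives the same grasp; the last joint's range is limited). The gripper opens to 85 mm and grips with 20 to 120 N. Pads are 22 mm wide; open, the fingers measure 114 mm over their backs; the gripper's body (76 mm by 85 mm) begins 54 mm behind the grasp point. The pads swing forward as they close: fully open they stand 13 mm farther back than shut.
Start: joints at [-1.067, 0.507, -0.238, 1.5, 0.126, 1.149, -0.155], TCP at [242.137, 576.178, 239.275] pointing down, gripper open.
Joint ranges: [-3.08, 3.08], [-0.24, 2.05], [-1.43, 1.35], [0, 2.5], [-1.52, 4.66], [0.17, 1.96], [-2.89, 2.89]. Speed limits (rad/s): [2.39, 2.39, 3.14, 3.14, 3.14, 3.14, 3.14].

INTERFACE

Orientations are given as a rotation vector (axis times angle).
In Python, from station import * gives the robot as it stands. The module is installed in compiled form; this text tells all that it offers.
- The arm moves only by the tool jog_arm, never from a script. Its arguments are lists of equal length, an entry for each row: "angular": the turn, a rotation vector about the tool's x, y, z in rad, a list of three; "travel": the shift along the tool's x, y, z in m, a list of three; "gripper": the opening, from -1 (shut) to 1 (fully open). A call has 1 to 12 rows; each row is the pose to reach, as a shift and turn from the pose commanded when the call began, along the tool's axes at that moment; what a row does not reach only later rows make up. A row lasts 1/12 s, in which the tool goes at most 41.7 mm and 7.16 degrees, less where a joint would pass 70% of its speed; a pose out of reach is approached as far as the arm can. A call with a gripper value outside its range is refused whole. The fingers move at their own pace and stop on an object; "newtons" is the grip in N (left out, the last holds). Time passes only in rows, so rows that repeat a pose let the fingers close. It gives the time, the measured TCP pose, the force and the opening at its end, in the units of the state.
- state(): the state, without advancing time (a new reading comes with each control period).
- camera(name): name is "scene" or "top" or "wrist"; returns (picture, depth): 420x560x3 uint8, red, green, blue; 420x560 float32, mm along the optical axis (not along the pixel's ray), 0 where there is no reading.
- camera_params(name): a dict with "vertical_fov" (degrees; the focal length in pixels is half the picture's height over the tangent of half this angle, whatever the lens; pixels are square), "cx", "cy" (the principal point, pixels), "dist_coeffs" ([k1, k2, p1, p2, k3] as OpenCV has them; the pictures are not rectified), "rvec" (rotation vector, rad) and "tvec" (3), from world to camera coordinates, as OpenCV has them; the wrist camera has in their place "hand_eye" (4x4, takes a point from camera to tool coordinates, whose origin is the TCP and whose axes are the flange's). Camera axes: x right, y down, z forward; pixel columns grow to the right and rows downward; lengths in mm; the calibration is good to about 2 mm. A picture is of the moment at which its call begins: read the wrist's pose just before it. camera_params takes no time and is no camera call.
- finish_job(): hands the job in, once; it reports no verdict.
The state is a dict: "time": time; "q": joint angles; "qd": joint speeds; "joint_torque": joint torques, N m; "tool_pos": TCP position; "ee_rot": TCP orientation; "force": force on the tool from outside, world axes, zero at the start; "torque": the same for the moment, N m; "finger_gap": finger opening in mm.
Only numpy, scipy, OpenCV 4.12 (cv2) and the standard library are available. Lean on these libraries where they do the work, as an engineer would, in place of code of your own. Each camera call takes 0.05 s, during which the arm holds its last target. There are 200 camera calls.

TASK

The moisture-trap canister on the rubber mat has a fresh identification band that must be bedded down. Without gripping or lifting it, roll it under your fingertips from where it lies up onto the steel plate with the green line, pressing down with about 10 newtons while it rolls (over 16 dents the thin shell) and never letting it run away on its own. When it lies centred over the green line and parallel to it, keep a steady 10 newtons on it, give or take 2, for two seconds, then let go so that it stays there at rest, and leave the bottle, the vial box and the screwdriver where they are.

Things in the scene. Friction and masses are not known exactly. Their poses are not given: they have to be found in the camera images.
- canister: aluminium cylinder lying on its side on the mat, 90 mm in diameter, 110 mm long, 0.4 to 0.75 kg, hard, white band with blue marks round its middle, a brass fitting 24 mm long on each end. Origin on its axis, halfway along, 45 mm above the mat. x is its axis (level); y, z turn as it rolls. Rolls easily, without slip: a fingertip on top travels about twice as far. Its pose may not be given while touched.
- green_plate: the mark: fixed flat steel plate 210 x 50 mm let into the mat, green line 8 mm wide down the middle of its length. Origin at the middle of the line on the plate's top, which stands 1 to 2.5 mm proud of the mat (differs each time): a small step to roll up. x along the line, y across, z up. The canister starts 41 to 71 mm to one side of the line, parallel within 0.08 rad, clear of the plates.
- yellow_plate: same plate with a yellow line, on the other side of the canister; not the one to use.
- reagent_bottle: bystander: brown glass jar with a black cap, 60 mm in diameter, 95 mm high, standing just beyond the mat's far long edge. Origin at the centre of its underside.
- vial_box: bystander: blue open box of small vials, 70 x 100 mm, 43 mm high, beyond the mat's far long edge. Origin at the centre of its underside.
- screwdriver: bystander: screwdriver with a green handle lying on the bench before the mat's near long edge, about 30 mm high. Origin on its underside.
- mat: black rubber bench mat, 240 x 340 mm, 4 mm thick, fixed to the bench. Origin at the centre of its underside on the bench, x along its short side, y along its long side, z up.
Not all that is in view belongs to the job. What is shaped like the green_plate but brown or red is not meant. Of the things shaped like the canister, the aluminium one is meant.

How it is judged (in metres and radians):
On the way, in this order (a step that is already met when the one before it is completed fails the run):
1. the canister is rolling away from its start (10 to 30 mm on) under a fingertip pressing with 6 N or more (distance of canister from where it was at the start of the episode between 0.01 and 0.03 m and contact force between the fingers and canister above 6 N), for 0.3 s.
2. the canister lies centred over the green line (within 7 mm across it), nearly still, and is pressed steadily with 7.8 to 12.2 N for a full second (y of canister in the frame of green_plate between -0.007 and 0.007 m and linear speed of canister below 0.03 m/s and contact force between the fingers and canister between 7.8 and 12.2 N), for 1 s.
At the end, for the whole second after the job is handed in: the canister lies on the plate with the green line, released and at rest, its axis over the green line within 7 mm across it, within 30 mm along it of the line's middle and parallel to it within 0.15 rad (y of canister in the frame of green_plate between -0.007 and 0.007 m and x of canister in the frame of green_plate between -0.03 and 0.03 m and z of canister in the frame of green_plate below 0.048 m and angle between the x axis of canister and the x axis of green_plate, either way round below 0.15 rad and linear speed of canister below 0.01 m/s and contact force between the fingers and canister below 0.1 N); the robot touches nothing.
It fails at once if the canister is pressed by the robot with more than 18 N (contact force between any of the fingers, the arm and canister above 18 N).
It fails at once if the canister is lifted or thrown off the mat (its axis more than 60 mm or less than 40 mm above the bench) (height (world z) of canister above 0.06 m or height (world z) of canister below 0.04 m).
It fails at once if the canister runs free: faster than 40 mm/s with nothing pressing on it (linear speed of canister above 0.04 m/s and contact force between the fingers and canister below 0.1 N).
It fails at once if the bottle, the vial box or the screwdriver is moved by more than 15 mm (distance of any of reagent_bottle, vial_box, screwdriver from where it was at the start of the episode above 0.015 m).
It also fails if it takes over 72 s, if anything falls off the work surface, if the arm or the gripper's body presses on something with over 40 N, if the wrist force passes 120 N, or if a joint passes its speed limit or range.

## Working session

There is one attempt and no reset: what is moved stays moved. The work goes in short steps, Python scripts to look and compute and a tool call to move; the robot and the scene stay as the last step left them, time stands still between calls to the robot, and variables do not carry over. Pictures are saved under pics/ and viewed, about 8 in all and at most 12, crops included, and the job is handed in when it is done.

Besides the shell and the picture viewer there is one more tool, called after ">>>" as name(argument=value, ...), one argument or row to a line, values as JSON. jog_arm: Moves the arm, as the interface text tells. Its arguments: {"type":"object","properties":{"angular":{"type":"array","items":{"type":"array","items":{"type":"number"}}},"travel":{"type":"array","items":{"type":"array","items":{"type":"number"}}},"gripper":{"type":"array","items":{"type":"number"}},"newtons":{"type":"number"}},"required":["angular","travel","gripper"]}

```bash
mkdir -p pics
cat > h.py <<'E'
from station import *
import numpy as np, cv2, json
from scipy.spatial.transform import Rotation as R
def snap(n,f):
    s=state(); p,d=camera(n); cv2.imwrite(f'pics/{f}.png',p[:,:,::-1]); np.savez(f'{f}.npz',p=p,d=d,pos=s['tool_pos'],rot=s['ee_rot'],n=n); return s
def K(n):
    c=camera_params(n); f=210/np.tan(np.radians(c['vertical_fov'])/2)
    return c,np.array([[f,0,c['cx']],[0,f,c['cy']],[0,0,1.]]),np.array(c['dist_coeffs'],float)
def ray(z,uv):
    n=str(z['n']); c,k,dc=K(n)
    r=cv2.undistortPoints(np.array(uv,float).reshape(-1,1,2),k,dc).reshape(-1,2); r=np.c_[r,np.ones(len(r))]
    if 'rvec' in c:
        Rm=cv2.Rodrigues(np.array(c['rvec'],float))[0]; t=np.array(c['tvec'],float).ravel(); return -Rm.T@t, r@Rm
    H=np.array(c['hand_eye']); T=np.eye(4); T[:3,:3]=R.from_rotvec(z['rot']).as_matrix(); T[:3,3]=z['pos']; T=T@H
    return T[:3,3], r@T[:3,:3].T
def onz(z,uv,h):
    o,r=ray(z,uv); return o+r*((h-o[2])/r[:,2])[:,None]
def bydepth(z,uv):
    o,r=ray(z,uv); d=np.array([z['d'][int(v),int(u)] for u,v in uv]); return o+r*d[:,None]
E
python3 - <<'E'
from h import *
s=snap('top','top0'); snap('scene','sc0'); print({k:np.round(v,3) for k,v in s.items()}); print(camera_params('top'))
E
```

```text
{'time': np.float64(0.0), 'q': array([-1.068,  0.508, -0.237,  1.501,  0.126,  1.149, -0.155]), 'qd': array([-0.001, -0.   , -0.001,  0.   ,  0.001,  0.001,  0.002]), 'joint_torque': array([-0.0000e+00, -6.2060e+01, -2.1870e+00, -2.4964e+01,  1.3000e-02,
        1.2000e-02,  0.0000e+00]), 'tool_pos': array([242.007, 575.703, 238.428]), 'ee_rot': array([-6.210e-01, -3.079e+00,  3.000e-03]), 'force': array([-0.048,  0.165, -0.15 ]), 'torque': array([ 0.016,  0.004, -0.007]), 'finger_gap': np.float64(85.191)}
{'vertical_fov': 47.84148768959514, 'cx': 275.34209778384894, 'cy': 207.2862322789207, 'dist_coeffs': array([-0.06158371,  0.        ,  0.        ,  0.        ,  0.        ]), 'rvec': array([ 2.11217011, -2.13316701,  0.16819404]), 'tvec': array([ -80.56495373,  543.69275906, 1035.01549572])}
```

View both.

View pics/top0.png

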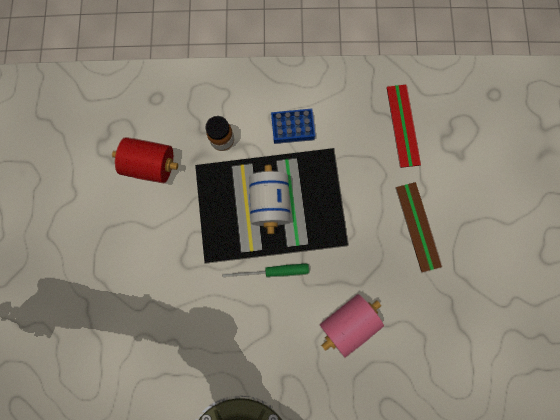

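View pics/sc0.png

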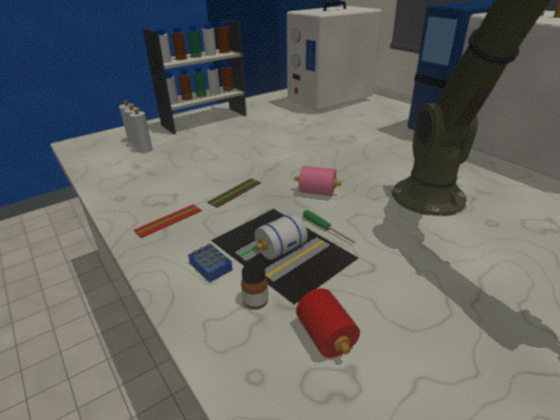

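Run:
```python
from h import *
p=cv2.imread('pics/top0.png'); cv2.imwrite('pics/c0.png',cv2.resize(p[140:270,190:355],None,fx=4.5,fy=4.5,interpolation=cv2.INTER_CUBIC))
z=np.load('top0.npz'); hsv=cv2.cvtColor(z['p'],cv2.COLOR_RGB2HSV)
for n,lo,hi in(('green',(40,90,60),(85,255,255)),('yellow',(20,110,80),(34,255,255)),('blue',(100,120,60),(125,255,255))):
    m=cv2.inRange(hsv,lo,hi); y,x=np.nonzero(m[155:252,230:310]); 
    P=onz(z,np.c_[x+230,y+155],6 if n!='blue' else 90); c=P.mean(0);
    u=np.linalg.svd(P-c)[2][0]; print(n,len(x),c.round(1),u.round(3),P.min(0).round(),P.max(0).round(), np.degrees(np.arctan2(u[1],u[0])))
D=bydepth(z,[(u,v) for v in range(172,226,3) for u in range(245,298,3)]).reshape(18,18,3)
print(D[:,:,2].round().astype(int))
```

```text
green 291 [ 561.5 -124.6    6. ] [-0.994 -0.111 -0.   ] [ 460. -140.    6.] [ 668. -110.    6.] -173.65315023068857
yellow 316 [550.8 -16.7   6. ] [-0.994 -0.111 -0.   ] [447. -30.   6.] [657.  -1.   6.] -173.61042491209218
blue 188 [561.2 -79.2  90. ] [-1.   -0.01  0.  ] [ 525. -116.   90.] [595. -31.  90.] -179.44805929136268
[[   7    7    7    8    3   89   88   90   93   95   89   87   86    4
     7    6    8    8]
 [   4    5   70   80   85   92   92   92   94   92   89   83   84   80
    60    2    3    7]
 [   6    6   70   80   86   91   92   92   97   93   90   91   82   74
    62    6    5    8]
 [   5    5   72   83   86   90   94   94   92   94   91   86   85   75
    60    7    5    5]
 [   5    3   71   82   82   90   92   92   95   88   91   86   80   75
    67    5    5    2]
 [   9    3   68   80   84   89   91   95   94   96   93   90   84   75
    66    7    6    7]
 [   6    5   70   79   87   89   92   95   94   94   88   89   83   78
    65    9    4    8]
 [   7    7   69   79   92   89   93   91   92   92   92   91   82   75
    65   11    4    3]
 [   7    
[... 240 characters left out ...]
8   84   80
    69    7    4    7]
 [   9    5   68   79   86   88   86   95   94   92   89   90   83   82
    72    5    4    6]
 [   3    8   69   77   84   92   91   93   93   92   90   90   88   79
    70    4    3    7]
 [   7    3   62   79   80   88   92   95   93   94   90   89   87   81
    70    6    7 1112]
 [   9    0   63   76   84   89   92   95   91   93   93   89   86   82
    69    7    9   10]
 [   3    5   63   76   82   88   89   91   98   95   91   91   85   79
    72    5    4    4]
 [   3    6   61   78   81   88   86   95   94   95   87   87   83   84
    70    6    5    3]
 [   8    8   59   60   56   54   49   64 1112   64   61   41   35   36
    34    7    0    8]]
```

View pics/c0.png

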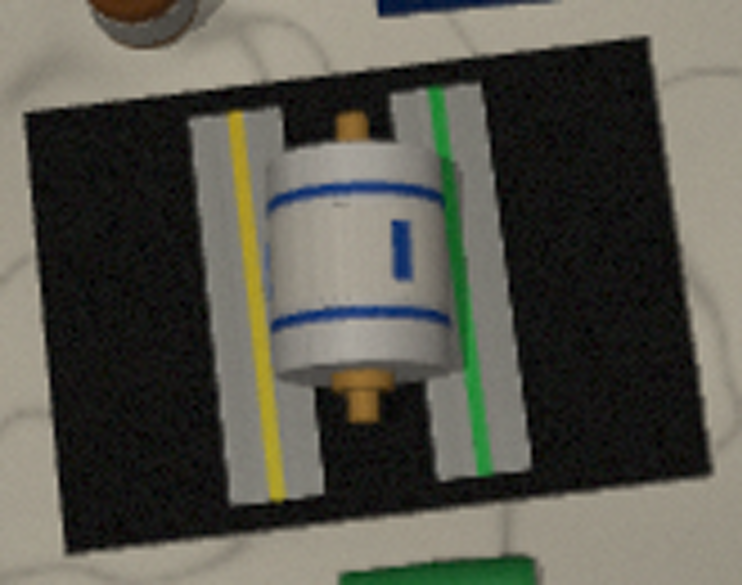

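```bash
cat >> h.py <<'E'
from scipy.optimize import least_squares
LD=np.array([.9938,.1110]); LN=np.array([-.1110,.9938])
def fitcyl(P,zc=None):
    # level cylinder R45: y' = a + b*s along line direction
    f=lambda q:np.hypot((P[:,:2]@LN)-q[0]-q[1]*(P[:,:2]@LD-550),P[:,2]-q[2])-45
    r=least_squares(f,[np.median(P[:,:2]@LN),0,49],loss='soft_l1',f_scale=3); return r.x,np.std(r.fun)
E
python3 - <<'E'
from h import *
z=np.load('top0.npz')
P=bydepth(z,[(u,v) for v in range(173,222) for u in range(245,298)]); P=P[(P[:,2]>62)&(P[:,2]<105)]
q,sd=fitcyl(P); print('cyl cross,slope,z',q,sd,len(P),'along',np.percentile(P[:,:2]@LD,[1,50,99]))
c=lambda u,v:(190+u/4.5-.39,140+v/4.5-.39)
e=onz(z,[c(436,88),c(486,473),c(236,110),c(277,500),c(400,92)],6); print('line ends',e.round(1)); m=e[:2].mean(0)
print('green mid',m,'cross',m[:2]@LN,'along',m[:2]@LD,'dir',(e[0]-e[1])/np.linalg.norm(e[0]-e[1]))
f=onz(z,[c(352,125),c(364,405),c(363,380)],49); print('fittings',f.round(1),(f[0]-f[1])/np.linalg.norm(f[0]-f[1]))
print('fit cross/along',f[:,:2]@LN,f[:,:2]@LD)
b=onz(z,[c(355,145),c(358,375)],90);print('body ends',b[:,:2]@LN,b[:,:2]@LD)
mk=onz(z,[c(25,115),c(648,40),c(710,475),c(67,552)],4); print('mat',mk.round(),np.linalg.norm(np.diff(mk,axis=0),axis=1))
E
```

```text
cyl cross,slope,z [-1.34045415e+02 -7.99894186e-02  4.84575857e+01] 2.211400467754695 1839 along [494.09490953 546.99325109 602.92245238]
line ends [[ 667.8 -113.3    6. ]
 [ 460.6 -136.6    6. ]
 [ 657.1   -5.7    6. ]
 [ 447.6  -27.9    6. ]
 [ 665.9  -93.9    6. ]]
green mid [ 564.1991589  -124.95053208    6.        ] cross -186.80194541890705 along 546.8316150520673 dir [0.99368951 0.11216574 0.        ]
fittings [[636.5 -69.4  49. ]
 [491.3 -74.6  49. ]
 [504.  -74.2  49. ]] [0.99935365 0.03594837 0.        ]
fit cross/along [-139.58666814 -128.65972369 -129.65163545] [624.89076758 480.00539483 492.66433952]
body ends [-139.94346134 -127.98894828] [603.64867138 489.5524675 ]
mat [[ 656.  109.    4.]
 [ 694. -228.    4.]
 [ 458. -253.    4.]
 [ 422.   82.    4.]] [338.65785514 236.75833583 336.9234634 ]
```

```bash
cat >> h.py <<'E'
def goal(xyz,yawdeg,s=None):
    s=s or state(); Rc=R.from_rotvec(s['ee_rot']); a=np.radians(yawdeg)
    Y=np.array([np.cos(a),np.sin(a),0]); Z=np.array([0,0,-1.]); Rt=R.from_matrix(np.c_[np.cross(Y,Z),Y,Z])
    print('travel m',(Rc.inv().apply(np.array(xyz)-s['tool_pos'])/1000).round(4),'angular',(Rc.inv()*Rt).as_rotvec().round(4))
E
python3 -c "
from h import *
goal([558,-57,160],1.9)
print(R.from_rotvec(state()['ee_rot']).as_matrix().round(4))"
```

```text
travel m [-0.5364 -0.4608  0.0793] angular [-1.4000e-03  9.0000e-04  1.1399e+00]
[[-9.219e-01  3.874e-01 -6.000e-04]
 [ 3.874e-01  9.219e-01 -1.500e-03]
 [-0.000e+00 -1.600e-03 -1.000e+00]]
```

>>> jog_arm(
  angular=[
    [0,0,1.14],
    [0,0,1.14],
    [0,0,1.14],
    [0,0,1.14],
    [0,0,1.14],
    [0,0,1.14],
    [0,0,1.14],
    [0,0,1.14],
    [0,0,1.14],
    [0,0,1.14],
    [0,0,1.14],
    [0,0,1.14],
  ],
  travel=[
    [-0.536,-0.461,0.05],
    [-0.536,-0.461,0.05],
    [-0.536,-0.461,0.05],
    [-0.536,-0.461,0.05],
    [-0.536,-0.461,0.05],
    [-0.536,-0.461,0.05],
    [-0.536,-0.461,0.05],
    [-0.536,-0.461,0.05],
    [-0.536,-0.461,0.05],
    [-0.536,-0.461,0.05],
    [-0.536,-0.461,0.05],
    [-0.536,-0.461,0.05],
  ],
  gripper=[0.2,0.2,0.2,0.2,0.2,0.2,0.2,0.2,0.2,0.2,0.2,0.2],
)

```text
time: 1.1
tool_pos: [465.0, 128.0, 203.8]
ee_rot: [-2.184, -2.258, 0.0]
force: [-0.1, 1.1, 0.2]
finger_gap: 50.8
```

```bash
python3 -c "
from h import *
s=state(); print(s['time'],s['tool_pos'],s['force'],s['finger_gap'],s['q'].round(2) if hasattr(s['q'],'round') else s['q'])
goal([558,-57,140],1.9,s)"
```

```text
1.1 [465.01552559 128.03433109 203.82708577] [-0.06613828  1.07823632  0.1762021 ] 50.794527722056344 [-0.43  0.32  0.15  1.92 -0.06  0.9  -0.22]
travel m [-0.188   0.0868  0.0638] angular [-0.0002  0.      0.0001]
```

>>> jog_arm(
  angular=[
    [0,0,0],
    [0,0,0],
    [0,0,0],
    [0,0,0],
    [0,0,0],
    [0,0,0],
    [0,0,0],
    [0,0,0],
  ],
  travel=[
    [-0.188,0.087,0.054],
    [-0.188,0.087,0.054],
    [-0.188,0.087,0.054],
    [-0.188,0.087,0.054],
    [-0.188,0.087,0.054],
    [-0.188,0.087,0.054],
    [-0.188,0.087,0.054],
    [-0.188,0.087,0.054],
  ],
  gripper=[0.2,0.2,0.2,0.2,0.2,0.2,0.2,0.2],
)

```text
time: 1.77
tool_pos: [557.4, -54.9, 149.4]
ee_rot: [-2.184, -2.256, 0.001]
force: [0.3, -0.1, 0.3]
finger_gap: 51.1
```

```bash
python3 -c "
from h import *
s=snap('top','top1');snap('wrist','w1'); print(s['time'],s['tool_pos'],s['force'],s['torque'],s['finger_gap'])
goal([558,-57,120],1.9,s)
a=cv2.imread('pics/top1.png')[100:300,140:400];b=cv2.imread('pics/w1.png')
a=cv2.resize(a,(520,400));b=cv2.resize(b,(280,210));o=np.zeros((400,800,3),np.uint8);o[:,:520]=a;o[:210,520:]=b;cv2.imwrite('pics/c1.png',o)"
```

```text
1.7667 [557.38075652 -54.92471513 149.44666961] [ 0.33096178 -0.07299993  0.28412412] [0.03881195 0.00253003 0.06088756] 51.05809249685525
travel m [-0.0021  0.0006  0.0294] angular [-0.0015 -0.0006 -0.0011]
```

View pics/c1.png

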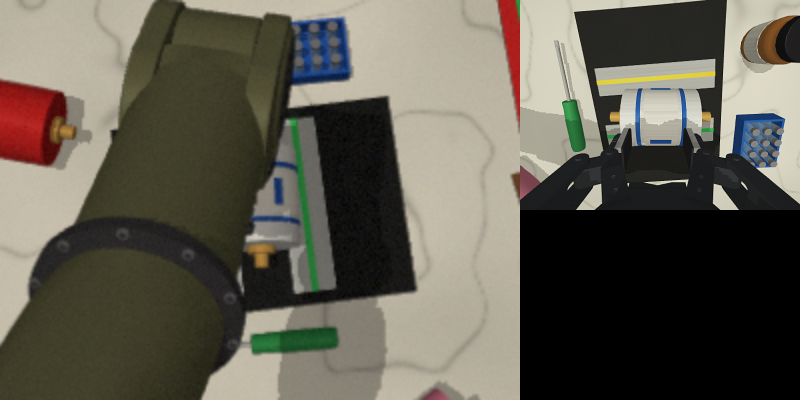

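>>> jog_arm(
  angular=[
    [0,0,0],
    [0,0,0],
    [0,0,0],
    [0,0,0],
  ],
  travel=[
    [-0.001,0,0.02],
    [-0.002,0,0.036],
    [-0.002,0,0.042],
    [-0.002,0,0.042],
  ],
  gripper=[0.2,0.2,0.2,0.2],
)

```text
time: 2.2
tool_pos: [556.9, -55.4, 107.2]
ee_rot: [-2.18, -2.259, 0.002]
force: [0.1, -0.2, -0.1]
finger_gap: 51.5
```

```bash
python3 -c "
from h import *
s=snap('wrist','w2'); print(s['time'],s['tool_pos'],s['force'],s['torque'],s['finger_gap'])
print(R.from_rotvec(s['ee_rot']).as_matrix().round(4))"
```

```text
2.2 [556.91446616 -55.38127086 107.15430279] [ 0.08821875 -0.18589118 -0.095032  ] [-0.00521993  0.01296097 -0.06812969] 51.45474906386806
[[-3.530e-02  9.994e-01 -2.400e-03]
 [ 9.994e-01  3.530e-02  7.000e-04]
 [ 8.000e-04 -2.400e-03 -1.000e+00]]
```

View pics/w2.png

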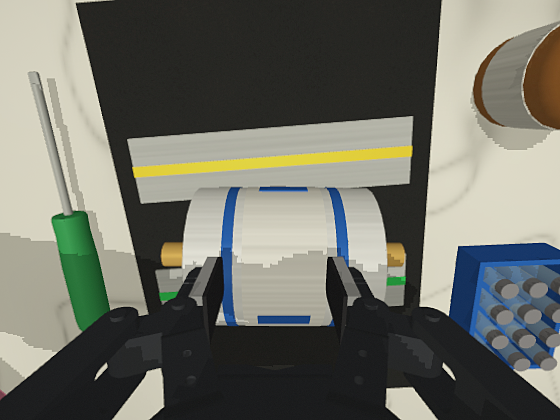

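>>> jog_arm(
  angular=[
    [0,0,0],
    [0,0,0],
    [0,0,0],
    [0,0,0],
  ],
  travel=[
    [0,0,0.002],
    [0,0,0.003],
    [0,0,0.004],
    [0,0,0.004],
  ],
  gripper=[0.2,0.2,0.2,0.2],
)

```text
time: 2.58
tool_pos: [558.1, -57.1, 104.4]
ee_rot: [2.184, 2.258, 0.001]
force: [0.2, 0.4, -0.5]
finger_gap: 51.2
```

>>> jog_arm(
  angular=[
    [0,0,0],
    [0,0,0],
    [0,0,0],
    [0,0,0],
  ],
  travel=[
    [0,0,0.0005],
    [0,0,0.001],
    [0,0,0.0015],
    [0,0,0.0015],
  ],
  gripper=[0.2,0.2,0.2,0.2],
)

```text
time: 2.92
tool_pos: [557.9, -57.2, 102.4]
ee_rot: [-2.185, -2.258, 0.0]
force: [-0.2, -0.1, 0.3]
finger_gap: 51.0
```

>>> jog_arm(
  angular=[
    [0,0,0],
    [0,0,0],
    [0,0,0],
    [0,0,0],
  ],
  travel=[
    [0,0,0.0005],
    [0,0,0.001],
    [0,0,0.0015],
    [0,0,0.0015],
  ],
  gripper=[0.2,0.2,0.2,0.2],
)

```text
time: 3.25
tool_pos: [557.9, -57.2, 100.9]
ee_rot: [-2.184, -2.258, 0.0]
force: [0.1, -0.4, 0.4]
finger_gap: 51.5
```

>>> jog_arm(
  angular=[
    [0,0,0],
    [0,0,0],
    [0,0,0],
    [0,0,0],
  ],
  travel=[
    [0,0,0.0005],
    [0,0,0.001],
    [0,0,0.0015],
    [0,0,0.0015],
  ],
  gripper=[0.2,0.2,0.2,0.2],
)

```text
time: 3.58
tool_pos: [557.9, -57.1, 99.4]
ee_rot: [-2.184, -2.258, 0.0]
force: [0.5, 0.3, -0.4]
finger_gap: 51.3
```

>>> jog_arm(
  angular=[
    [0,0,0],
    [0,0,0],
    [0,0,0],
    [0,0,0],
  ],
  travel=[
    [0,0,0.0005],
    [0,0,0.001],
    [0,0,0.0015],
    [0,0,0.0015],
  ],
  gripper=[0.2,0.2,0.2,0.2],
)

```text
time: 3.92
tool_pos: [558.0, -57.2, 98.3]
ee_rot: [2.184, 2.258, 0.0]
force: [-1.5, 0.3, 2.8]
finger_gap: 51.6
```

>>> jog_arm(
  angular=[
    [0,0,0],
    [0,0,0],
    [0,0,0],
  ],
  travel=[
    [0,0,0.0005],
    [0,0,0.001],
    [0,0,0.001],
  ],
  gripper=[0.2,0.2,0.2],
)

```text
time: 4.17
tool_pos: [558.1, -57.2, 98.1]
ee_rot: [2.184, 2.257, 0.001]
force: [-3.5, 0.6, 11.4]
finger_gap: 51.3
```

```bash
python3 -c "
from h import *
s=state(); print(s['time'],s['tool_pos'],s['force'],s['torque'],s['finger_gap'])
print(R.from_rotvec(s['ee_rot']).as_matrix().round(4))"
```

```text
4.1667 [558.11151119 -57.19910191  98.09920408] [-3.50867212  0.59344748 11.38572014] [ 0.00879838  0.72539883 -0.04854085] 51.27364456893213
[[-3.290e-02  9.995e-01  9.000e-04]
 [ 9.995e-01  3.290e-02  1.000e-04]
 [ 1.000e-04  9.000e-04 -1.000e+00]]
```

>>> jog_arm(
  angular=[
    [0,0,0],
    [0,0,0],
    [0,0,0],
    [0,0,0],
    [0,0,0],
    [0,0,0],
    [0,0,0],
    [0,0,0],
  ],
  travel=[
    [-0.001,-0.0001,-0.0001],
    [-0.0025,-0.0002,-0.0001],
    [-0.004,-0.0002,-0.0002],
    [-0.0055,-0.0002,-0.0002],
    [-0.007,-0.0002,-0.0003],
    [-0.0085,-0.0002,-0.0003],
    [-0.01,-0.0002,-0.0003],
    [-0.0115,-0.0002,-0.0003],
  ],
  gripper=[0.2,0.2,0.2,0.2,0.2,0.2,0.2,0.2],
)

```text
time: 4.83
tool_pos: [558.5, -69.0, 98.6]
ee_rot: [2.184, 2.257, 0.001]
force: [-2.8, -0.1, 13.1]
finger_gap: 51.0
```

```bash
python3 -c "
from h import *
s=state(); print(s['time'],s['tool_pos'],s['force'],s['torque'],s['finger_gap'])"
```

```text
4.8333 [558.47138389 -68.95513591  98.60741846] [-2.79181348 -0.06862609 13.08149395] [-0.00700877  0.76494013 -0.03520113] 51.013550808413726
```

>>> jog_arm(
  angular=[
    [0,0,0],
    [0,0,0],
    [0,0,0],
    [0,0,0],
    [0,0,0],
    [0,0,0],
    [0,0,0],
    [0,0,0],
  ],
  travel=[
    [-0.001,-0.0001,-0.0003],
    [-0.0025,-0.0002,-0.0003],
    [-0.004,-0.0002,-0.0003],
    [-0.0055,-0.0002,-0.0003],
    [-0.007,-0.0002,-0.0003],
    [-0.0085,-0.0002,-0.0003],
    [-0.01,-0.0002,-0.0003],
    [-0.012,-0.0002,-0.0003],
  ],
  gripper=[0.2,0.2,0.2,0.2,0.2,0.2,0.2,0.2],
)

```text
time: 5.5
tool_pos: [558.8, -80.9, 98.7]
ee_rot: [2.184, 2.257, 0.002]
force: [-2.0, 0.3, 9.9]
finger_gap: 51.6
```

```bash
python3 -c "
from h import *
s=state(); print(s['time'],s['tool_pos'],s['force'],s['torque'],s['finger_gap'])"
```

```text
5.5 [558.80458502 -80.88857664  98.70913275] [-2.04549376  0.31564366  9.85405107] [ 0.08321194  0.53868687 -0.01819509] 51.565488585093505
```

>>> jog_arm(
  angular=[
    [0,0,0],
    [0,0,0],
    [0,0,0],
    [0,0,0],
    [0,0,0],
    [0,0,0],
  ],
  travel=[
    [-0.001,0,0],
    [-0.002,0,0],
    [-0.003,0,0],
    [-0.004,0,0],
    [-0.005,0,0],
    [-0.006,0,0],
  ],
  gripper=[0.2,0.2,0.2,0.2,0.2,0.2],
)

```text
time: 6.0
tool_pos: [558.7, -86.3, 98.8]
ee_rot: [2.184, 2.258, 0.002]
force: [-3.1, 2.0, 13.1]
finger_gap: 51.0
```

```bash
python3 -c "
from h import *
s=state(); print(s['time'],s['tool_pos'],s['force'],s['torque'],s['finger_gap'])"
```

```text
6.0 [558.74995484 -86.32087125  98.82456684] [-3.08003666  1.99206419 13.1273853 ] [0.46483855 0.6301574  0.05795654] 51.031685941319544
```

>>> jog_arm(
  angular=[
    [0,0,0],
    [0,0,0],
    [0,0,0],
    [0,0,0],
  ],
  travel=[
    [-0.001,0,-0.0003],
    [-0.002,0,-0.0004],
    [-0.003,0,-0.0005],
    [-0.004,0,-0.0006],
  ],
  gripper=[0.2,0.2,0.2,0.2],
)

```text
time: 6.33
tool_pos: [558.6, -90.3, 99.2]
ee_rot: [-2.184, -2.258, -0.001]
force: [-4.2, 1.7, 11.2]
finger_gap: 51.3
```

```bash
python3 -c "
from h import *
s=state(); print(s['time'],s['tool_pos'],s['force'],s['torque'],s['finger_gap'])"
```

```text
6.3333 [558.59843142 -90.3085014   99.24477301] [-4.19893159  1.74940869 11.19908605] [0.40653525 0.56431656 0.11936118] 51.318920482323485
```

>>> jog_arm(
  angular=[
    [0,0,0],
    [0,0,0],
    [0,0,0],
    [0,0,0],
    [0,0,0],
  ],
  travel=[
    [-0.001,-0.0001,-0.0001],
    [-0.002,-0.0002,-0.0002],
    [-0.003,-0.0003,-0.0003],
    [-0.004,-0.0003,-0.0004],
    [-0.005,-0.0003,-0.0005],
  ],
  gripper=[0.2,0.2,0.2,0.2,0.2],
)

```text
time: 6.75
tool_pos: [558.6, -95.5, 99.7]
ee_rot: [2.184, 2.258, 0.001]
force: [-2.7, 1.4, 9.6]
finger_gap: 51.1
```

```bash
python3 -c "
from h import *
s=state(); print(s['time'],s['tool_pos'],s['force'],s['torque'],s['finger_gap'])"
```

```text
6.75 [558.64056504 -95.49731192  99.66362009] [-2.72031386  1.43129111  9.62698212] [0.26181869 0.41385779 0.03635656] 51.140137432595054
```

>>> jog_arm(
  angular=[
    [0,0,0],
    [0,0,0],
    [0,0,0],
    [0,0,0],
    [0,0,0],
  ],
  travel=[
    [-0.001,0,0],
    [-0.002,0,-0.0001],
    [-0.003,0,-0.0002],
    [-0.004,0,-0.0002],
    [-0.005,0,-0.0003],
  ],
  gripper=[0.2,0.2,0.2,0.2,0.2],
)

```text
time: 7.17
tool_pos: [559.0, -100.7, 100.0]
ee_rot: [2.184, 2.257, 0.001]
force: [-2.6, 0.8, 8.7]
finger_gap: 51.3
```

```bash
python3 -c "
from h import *
s=snap('wrist','w3'); print(s['time'],s['tool_pos'],s['force'],s['torque'],s['finger_gap'])"
```

```text
7.1667 [ 558.99919851 -100.71259238   99.9522827 ] [-2.59330865  0.76998714  8.68353297] [0.22302772 0.29653507 0.02973508] 51.303723369146326
```

View pics/w3.png

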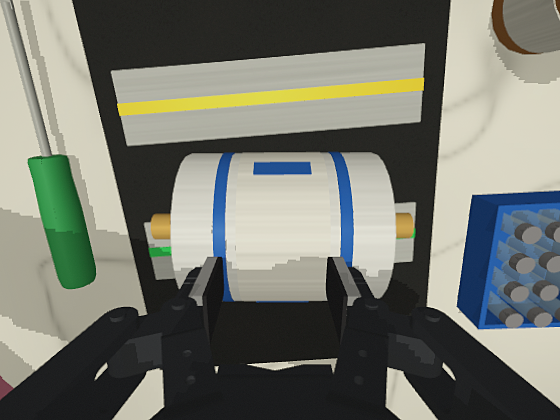

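```bash
cat >> h.py <<'E'
def where(f,L,Rt,zc=50.3,box=(160,160,395,245)):
    z=np.load(f+'.npz'); P=onz(z,[L,Rt],zc)[:,:2]; m=P.mean(0)
    print('fittings',P.round(1),'cross to line',(P@LN+186.8).round(1),'mean',((P@LN).mean()+186.8).round(2),'yaw',np.arctan2(*((P[1]-P[0])@np.c_[LN,LD])).round(3),'along',(P@LD-546.8).round(1))
    u0,v0,u1,v1=box; Q=bydepth(z,[(u,v) for v in range(v0,v1,2) for u in range(u0,u1,2)]); Q=Q[(Q[:,2]>55)&(Q[:,2]<105)]
    q,sd=fitcyl(Q); print('depth fit cross',(q[0]+q[1]*(m@LD-550)+186.8).round(2),'slope',q[1].round(3),'z',q[2].round(1),'sd',sd.round(2),len(Q),'along',(np.percentile(Q[:,:2]@LD,[1,99]).mean()-546.8).round(1))
E
python3 - <<'E'
from h import *
where('w3',(161,226),(404,225))
where('w2',(172,255),(397,255),49,(190,190,380,245))
z=np.load('w3.npz');e=onz(z,[(152,252),(414,234)],6)[:,:2];print('green line',e@LN+186.8,e@LD-546.8)
E
```

```text
fittings [[487.5 -95.1]
 [639.2 -89.7]] cross to line [38.2 26.7] mean 32.43 yaw -0.076 along [-72.9  78.5]
depth fit cross 32.62 slope -0.066 z 49.8 sd 4.02 4739 along -4.3
fittings [[487.8 -73.9]
 [639.3 -68.5]] cross to line [59.2 47.7] mean 53.47 yaw -0.076 along [-70.2  80.9]
depth fit cross 53.95 slope -0.079 z 48.7 sd 0.57 2457 along 7.0
green line [2.00162109 0.83920051] [-102.40186792  104.75251834]
```

>>> jog_arm(
  angular=[
    [0,0,0],
    [0,0,0],
    [0,0,0],
    [0,0,0],
    [0,0,0],
    [0,0,0],
  ],
  travel=[
    [-0.001,0,0],
    [-0.002,0,0],
    [-0.003,0,0],
    [-0.004,0,0],
    [-0.005,0,-0.0001],
    [-0.006,0,-0.0001],
  ],
  gripper=[0.2,0.2,0.2,0.2,0.2,0.2],
)

```text
time: 7.72
tool_pos: [559.4, -106.9, 100.0]
ee_rot: [2.184, 2.257, 0.001]
force: [-2.7, -0.0, 7.6]
finger_gap: 51.4
```

>>> jog_arm(
  angular=[
    [0,0,0],
    [0,0,0],
    [0,0,0],
    [0,0,0],
    [0,0,0],
  ],
  travel=[
    [-0.001,0,0],
    [-0.002,0,0],
    [-0.003,0,0],
    [-0.004,0,0],
    [-0.005,0,0],
  ],
  gripper=[0.2,0.2,0.2,0.2,0.2],
)

```text
time: 8.13
tool_pos: [559.8, -112.0, 99.9]
ee_rot: [2.183, 2.257, 0.001]
force: [-0.6, -0.5, 6.5]
finger_gap: 51.0
```

>>> jog_arm(
  angular=[
    [0,0,0],
    [0,0,0],
    [0,0,0],
    [0,0,0],
    [0,0,0],
    [0,0,0],
  ],
  travel=[
    [-0.001,0,0.0002],
    [-0.002,0,0.0003],
    [-0.003,0,0.0004],
    [-0.004,0,0.0005],
    [-0.005,0,0.0006],
    [-0.006,0,0.0006],
  ],
  gripper=[0.2,0.2,0.2,0.2,0.2,0.2],
)

```text
time: 8.63
tool_pos: [560.1, -118.2, 99.4]
ee_rot: [2.183, 2.256, 0.002]
force: [0.3, -1.1, 5.3]
finger_gap: 51.2
```

```bash
python3 -c "
from h import *
s=snap('wrist','w4'); print(s['time'],s['tool_pos'],s['force'],s['torque'],s['finger_gap'])
z=np.load('w4.npz')['p']; h=cv2.cvtColor(z,cv2.COLOR_RGB2HSV); m=cv2.inRange(h,(10,120,80),(22,255,255)); m[:150]=0;m[330:]=0
n,l,st,c=cv2.connectedComponentsWithStats(m); print([(st[i].tolist(),c[i].round()) for i in range(1,n) if st[i][4]>60])"
```

```text
8.6333 [ 560.12924635 -118.16403706   99.35249236] [ 0.33843357 -1.07425206  5.33307346] [-0.11142398  0.05107571  0.04186384] 51.2174656704103
[([399, 199, 16, 26, 374], array([406., 212.])), ([148, 202, 19, 25, 455], array([157., 214.]))]
```

Run:
```python
from h import *
where('w4',(157,214),(406,212),51,(170,150,390,235))
s=state(); print('finger cross',np.array(s['tool_pos'])[:2]@LN+186.8)
```

```text
fittings [[ 487.3 -104.3]
 [ 639.8  -98.3]] cross to line [29.1 18.1] mean 23.58 yaw -0.072 along [-74.1  78.1]
depth fit cross 23.87 slope -0.068 z 50.4 sd 0.63 4683 along 2.1
finger cross 6.967315371997273
```

>>> jog_arm(
  angular=[
    [0,0,0],
    [0,0,0],
    [0,0,0],
    [0,0,0],
    [0,0,0],
    [0,0,0],
  ],
  travel=[
    [-0.001,0,0.0003],
    [-0.002,0,0.0005],
    [-0.003,0,0.0007],
    [-0.004,0,0.0008],
    [-0.004,0,0.0008],
    [-0.004,0,0.0008],
  ],
  gripper=[0.2,0.2,0.2,0.2,0.2,0.2],
)

```text
time: 9.18
tool_pos: [560.4, -122.5, 98.8]
ee_rot: [2.183, 2.255, 0.002]
force: [0.0, -0.6, 8.2]
finger_gap: 51.1
```

>>> jog_arm(
  angular=[
    [0,0,0],
    [0,0,0],
    [0,0,0],
    [0,0,0],
    [0,0,0],
    [0,0,0],
    [0,0,0],
    [0,0,0],
  ],
  travel=[
    [0,0,-0.0004],
    [0,0,-0.0008],
    [0,0,-0.0012],
    [0,0,-0.0016],
    [0,0,-0.002],
    [0,0,-0.003],
    [0,0,-0.006],
    [0,0,-0.012],
  ],
  gripper=[0.2,0.2,0.2,0.2,0.2,0.2,0.2,0.2],
)

```text
time: 9.85
tool_pos: [558.7, -121.5, 109.3]
ee_rot: [-2.183, -2.257, 0.002]
force: [0.8, -0.9, -0.4]
finger_gap: 51.2
```

```bash
cat >> h.py <<'E'
def look(f,zc=51):
    s=snap('wrist',f); print(np.round(s['time'],2),s['tool_pos'].round(2),s['force'].round(2),s['torque'].round(3))
    h=cv2.cvtColor(np.load(f+'.npz')['p'],cv2.COLOR_RGB2HSV); m=cv2.inRange(h,(10,120,80),(22,255,255)); m[:120]=0;m[330:]=0
    n,l,st,c=cv2.connectedComponentsWithStats(m); k=[c[i] for i in range(1,n) if 150<st[i][4]<1500 and st[i][0]<450]; k.sort(key=lambda a:a[0]); print(np.round(k))
    if len(k)==2: where(f,k[0],k[1],zc,(int(k[0][0])+20,int(k[0][1])-60,int(k[1][0])-20,int(k[0][1])+15))
    print('finger cross',s['tool_pos'][:2]@LN+186.8)
E
python3 - <<'E'
from h import *
look('w5')
import time
look('w6')
E
```

```text
9.85 [ 558.69 -121.52  109.28] [ 0.75 -0.89 -0.37] [0.011 0.014 0.03 ]
[[167. 207.]
 [402. 204.]]
fittings [[ 488.2 -105.9]
 [ 639.4  -99.5]] cross to line [27.4 16.9] mean 22.14 yaw -0.069 along [-73.3  77.6]
depth fit cross 22.35 slope -0.067 z 50.4 sd 0.62 3707 along 2.2
finger cross 4.019063551755096
9.9 [ 559.6  -121.78  110.9 ] [0.57 0.54 0.89] [-0.037 -0.027 -0.028]
[[166. 206.]
 [400. 203.]]
fittings [[ 488.3 -105.9]
 [ 639.2  -99.4]] cross to line [27.3 17. ] mean 22.18 yaw -0.068 along [-73.3  77.4]
depth fit cross 22.36 slope -0.067 z 50.4 sd 0.62 3670 along 2.1
finger cross 3.6607779234711586
```

>>> jog_arm(
  angular=[
    [0,0,0],
    [0,0,0],
    [0,0,0],
    [0,0,0],
    [0,0,0],
    [0,0,0],
  ],
  travel=[
    [0.012,0.003,0],
    [0.022,0.003,0],
    [0.029,0.003,0],
    [0.029,0.003,0.004],
    [0.029,0.003,0.008],
    [0.029,0.003,0.008],
  ],
  gripper=[0.2,0.2,0.2,0.2,0.2,0.2],
)

```text
time: 10.45
tool_pos: [560.9, -92.4, 100.7]
ee_rot: [-2.183, -2.258, 0.002]
force: [0.1, 0.1, 0.4]
finger_gap: 51.2
```

Run:
```python
from h import *
look('w7')
z=np.load('w7.npz'); h=cv2.cvtColor(z['p'],cv2.COLOR_RGB2HSV); m=cv2.inRange(h,(45,120,60),(80,255,255)); v,u=np.nonzero(m)
P=onz(z,np.c_[u,v],5.5)[:,:2]; a=P@LD-546.8;c=P@LN+186.8; k=(abs(c)<10)&(abs(a)<108)
for w in(a<0,a>0): print('line',k[w].sum(),a[k&w].mean(),a[k&w].min(),a[k&w].max(),c[k&w].mean(),np.median(c[k&w]))
```

```text
10.45 [560.95 -92.44 100.73] [0.09 0.05 0.44] [-0.02  -0.015  0.035]
[[161. 254.]
 [396. 252.]]
fittings [[ 487.8 -106.2]
 [ 638.7  -99.6]] cross to line [27.1 16.9] mean 22.01 yaw -0.067 along [-73.8  76.9]
depth fit cross 21.59 slope -0.068 z 50.7 sd 1.47 3659 along 3.6
finger cross 32.670663740920276
line 28 -104.10161554115159 -105.3386767601258 -102.83205444388528 1.8788891375094852 1.6885005776956064
line 73 102.05664806412588 92.38578666930596 105.82138364727325 2.666284340528813 2.9686540565085124
```

>>> jog_arm(
  angular=[
    [0,0,0],
    [0,0,0],
    [0,0,0],
    [0,0,0],
  ],
  travel=[
    [0,0,0.0003],
    [0,0,0.0006],
    [0,0,0.0009],
    [0,0,0.0009],
  ],
  gripper=[0.2,0.2,0.2,0.2],
)

```text
time: 10.83
tool_pos: [561.4, -92.9, 100.8]
ee_rot: [2.185, 2.257, -0.0]
force: [-0.4, 0.3, 0.1]
finger_gap: 51.5
```

>>> jog_arm(
  angular=[
    [0,0,0],
    [0,0,0],
    [0,0,0],
  ],
  travel=[
    [0,0,0.0003],
    [0,0,0.0005],
    [0,0,0.0005],
  ],
  gripper=[0.2,0.2,0.2],
)

```text
time: 11.08
tool_pos: [561.5, -92.7, 100.5]
ee_rot: [2.185, 2.257, 0.0]
force: [-0.5, -0.8, 1.6]
finger_gap: 51.4
```

>>> jog_arm(
  angular=[
    [0,0,0],
    [0,0,0],
    [0,0,0],
  ],
  travel=[
    [0,0,0.0003],
    [0,0,0.0006],
    [0,0,0.0006],
  ],
  gripper=[0.2,0.2,0.2],
)

```text
time: 11.33
tool_pos: [561.5, -92.7, 100.4]
ee_rot: [2.184, 2.257, 0.001]
force: [-2.1, -0.4, 6.3]
finger_gap: 51.3
```

```bash
python3 -c "
from h import *
s=state(); print(s['time'],s['tool_pos'],s['force'],s['torque'])"
```

```text
11.3333 [561.532561   -92.67185513 100.35151224] [-2.09143545 -0.38645659  6.28267221] [-0.03110117  0.39766433 -0.04750579]
```

>>> jog_arm(
  angular=[
    [0,0,0],
    [0,0,0],
    [0,0,0],
    [0,0,0],
    [0,0,0],
    [0,0,0],
    [0,0,0],
    [0,0,0],
    [0,0,0],
  ],
  travel=[
    [0,-0.0001,0.0003],
    [-0.001,-0.0002,0.0003],
    [-0.0025,-0.0002,0.0003],
    [-0.004,-0.0002,0.0003],
    [-0.0055,-0.0002,0.0003],
    [-0.007,-0.0002,0.0003],
    [-0.0085,-0.0002,0.0003],
    [-0.01,-0.0002,0.0003],
    [-0.012,-0.0002,0.0003],
  ],
  gripper=[0.2,0.2,0.2,0.2,0.2,0.2,0.2,0.2,0.2],
)

```text
time: 12.08
tool_pos: [562.0, -104.8, 100.5]
ee_rot: [2.183, 2.257, 0.001]
force: [-2.3, -0.7, 8.7]
finger_gap: 51.2
```

```bash
python3 -c "
from h import *
s=state(); print(s['time'],s['tool_pos'],s['force'],s['torque'])"
```

```text
12.0833 [ 561.98765102 -104.79867521  100.47308352] [-2.32046554 -0.71919071  8.68145195] [-0.05129765  0.5548389   0.0817014 ]
```

>>> jog_arm(
  angular=[
    [0,0,0],
    [0,0,0],
    [0,0,0],
    [0,0,0],
    [0,0,0],
    [0,0,0],
    [0,0,0],
    [0,0,0],
    [0,0,0],
  ],
  travel=[
    [-0.0015,0,0.0001],
    [-0.003,0,0.0001],
    [-0.0045,0,0.0001],
    [-0.006,0,0.0001],
    [-0.0075,0,0.0001],
    [-0.009,0,0.0001],
    [-0.0105,0,0.0001],
    [-0.012,0,0.0001],
    [-0.0135,0,0.0001],
  ],
  gripper=[0.2,0.2,0.2,0.2,0.2,0.2,0.2,0.2,0.2],
)

```text
time: 12.83
tool_pos: [562.6, -118.4, 100.5]
ee_rot: [2.183, 2.257, 0.001]
force: [-2.0, 0.4, 10.2]
finger_gap: 51.3
```

```bash
python3 -c "
from h import *
look('w8')"
```

```text
12.83 [ 562.6  -118.41  100.47] [-1.98  0.39 10.22] [0.012 0.453 0.176]
[[157. 236.]
 [398. 233.]]
fittings [[ 488.1 -119.7]
 [ 639.6 -112.5]] cross to line [13.7  4. ] mean 8.84 yaw -0.064 along [-75.   76.4]
depth fit cross 8.71 slope -0.063 z 50.6 sd 0.64 3819 along 1.9
finger cross 6.6789761690085925
```

>>> jog_arm(
  angular=[
    [0,0,0],
    [0,0,0],
    [0,0,0],
    [0,0,0],
    [0,0,0],
    [0,0,0],
    [0,0,0],
    [0,0,0],
    [0,0,0],
    [0,0,0],
  ],
  travel=[
    [-0.0015,0,0],
    [-0.003,0,0],
    [-0.0045,0,0],
    [-0.006,0,0],
    [-0.0075,0,0],
    [-0.009,0,0],
    [-0.0105,0,0],
    [-0.012,0,0],
    [-0.013,0,0],
    [-0.0135,0,0],
  ],
  gripper=[0.2,0.2,0.2,0.2,0.2,0.2,0.2,0.2,0.2,0.2],
)

```text
time: 13.72
tool_pos: [563.2, -132.1, 100.3]
ee_rot: [2.183, 2.256, 0.001]
force: [-0.3, -0.0, 8.8]
finger_gap: 51.2
```

```bash
python3 -c "
from h import *
look('w9')
snap('top','top9'); cv2.imwrite('pics/t9.png',cv2.resize(cv2.imread('pics/top9.png')[140:270,190:355],None,fx=4.5,fy=4.5,interpolation=cv2.INTER_CUBIC))
"
```

```text
13.72 [ 563.24 -132.08  100.35] [-0.25 -0.03  8.76] [-0.03   0.32   0.083]
[[155. 226.]
 [399. 222.]]
fittings [[ 488.1 -126.7]
 [ 640.1 -119.2]] cross to line [ 6.7 -2.7] mean 1.98 yaw -0.062 along [-75.8  76.1]
depth fit cross 1.95 slope -0.06 z 50.6 sd 0.63 3896 along 1.3
finger cross -6.977239751714762
```

View pics/w9.png

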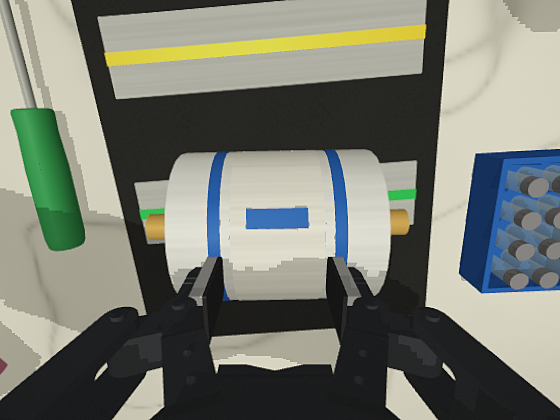

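View pics/t9.png

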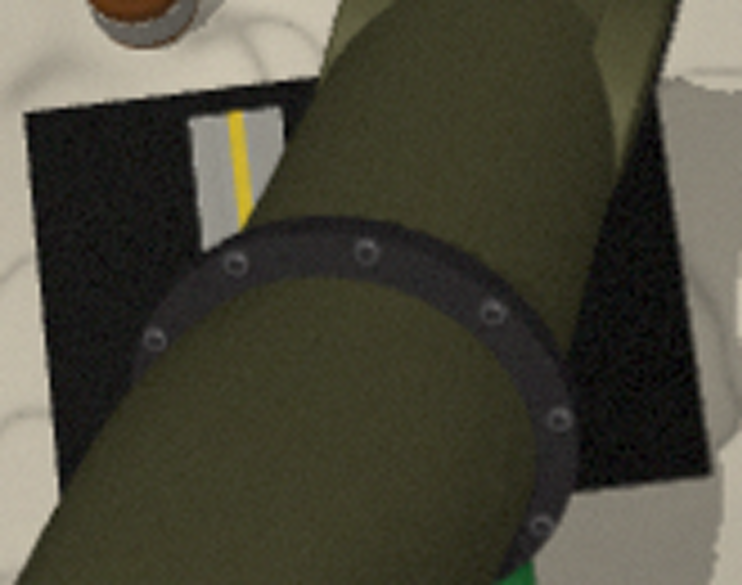

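Run:
```python
from h import *
z=np.load('w9.npz')
for n,uv in(('green',[(145,214),(408,194)]),('yellow',[(107,60),(425,33)])):
    P=onz(z,uv,5.6)[:,:2]; print(n,P@LN+186.8,P@LD-546.8)
P=np.array([[657.1,-5.7],[447.6,-27.9]]);print('yellow top',P@LN+186.8)
```

```text
green [1.95310583 1.70623261] [-101.03758051   99.74868763]
yellow [109.91297307 109.20553662] [-103.94538454  105.21066121]
yellow top [108.19724 109.38938]
```

>>> jog_arm(
  angular=[
    [0,0,0],
    [0,0,0],
    [0,0,0],
    [0,0,0],
  ],
  travel=[
    [0,0,0.0001],
    [0,0,0.0001],
    [0,0,0.0001],
    [0,0,0.0001],
  ],
  gripper=[0.2,0.2,0.2,0.2],
)

```text
time: 14.15
tool_pos: [563.3, -132.0, 100.3]
ee_rot: [2.183, 2.256, 0.001]
force: [-0.9, -0.6, 9.2]
finger_gap: 51.0
```

```bash
python3 -c "
from h import *
for i in range(4):
    s=state(); print(s['time'],s['force'].round(2),s['torque'].round(3),s['qd'].round(4)); camera('wrist')"
```

```text
14.15 [-0.93 -0.57  9.18] [-0.036  0.287  0.091] [ 0.0013  0.0003  0.0004  0.0019  0.0004 -0.0003 -0.0003]
14.2 [-0.88 -0.74  9.22] [-0.091  0.347  0.103] [-0.0004 -0.0014  0.0009  0.0023  0.0004 -0.0008 -0.0003]
14.25 [-1.17 -0.07  9.24] [-0.063  0.339  0.052] [ 0.0006  0.0005  0.0002 -0.0005 -0.0003 -0.0015 -0.0013]
14.3 [-0.62 -0.97  8.6 ] [-0.035  0.376  0.051] [ 0.0007  0.0006  0.0001 -0.0013 -0.0006  0.0016 -0.0012]
```

>>> jog_arm(
  angular=[
    [0,0,0],
    [0,0,0],
    [0,0,0],
    [0,0,0],
    [0,0,0],
    [0,0,0],
    [0,0,0],
    [0,0,0],
    [0,0,0],
    [0,0,0],
    [0,0,0],
    [0,0,0],
  ],
  travel=[
    [0,0,0.0001],
    [0,0,0.0001],
    [0,0,0.0001],
    [0,0,0.0001],
    [0,0,0.0001],
    [0,0,0.0001],
    [0,0,0.0001],
    [0,0,0.0001],
    [0,0,0.0001],
    [0,0,0.0001],
    [0,0,0.0001],
    [0,0,0.0001],
  ],
  gripper=[0.2,0.2,0.2,0.2,0.2,0.2,0.2,0.2,0.2,0.2,0.2,0.2],
)

```text
time: 15.35
tool_pos: [563.3, -132.0, 100.3]
ee_rot: [2.183, 2.256, 0.002]
force: [-0.9, 0.3, 9.7]
finger_gap: 50.6
```

```bash
python3 -c "
from h import *
for i in range(5):
    s=state(); print(s['time'],s['force'].round(2)); camera('wrist')"
```

```text
15.35 [-0.86  0.26  9.67]
15.4 [-1.37 -0.13 11.25]
15.45 [-0.62 -0.07  8.49]
15.5 [-1.63 -0.49  9.41]
15.55 [-0.75  0.9  10.22]
```

>>> jog_arm(
  angular=[
    [0,0,0],
    [0,0,0],
    [0,0,0],
    [0,0,0],
    [0,0,0],
    [0,0,0],
    [0,0,0],
    [0,0,0],
    [0,0,0],
    [0,0,0],
    [0,0,0],
    [0,0,0],
  ],
  travel=[
    [0,0,0],
    [0,0,0],
    [0,0,0],
    [0,0,0],
    [0,0,0],
    [0,0,0],
    [0,0,0],
    [0,0,0],
    [0,0,0],
    [0,0,0],
    [0,0,0],
    [0,0,0],
  ],
  gripper=[0.2,0.2,0.2,0.2,0.2,0.2,0.2,0.2,0.2,0.2,0.2,0.2],
)

```text
time: 16.6
tool_pos: [563.3, -132.0, 100.4]
ee_rot: [2.183, 2.256, 0.002]
force: [-1.6, 0.3, 10.6]
finger_gap: 51.0
```

>>> jog_arm(
  angular=[
    [0,0,0],
    [0,0,0],
    [0,0,0],
    [0,0,0],
    [0,0,0],
    [0,0,0],
    [0,0,0],
    [0,0,0],
    [0,0,0],
    [0,0,0],
    [0,0,0],
    [0,0,0],
  ],
  travel=[
    [0,0,0],
    [0,0,0],
    [0,0,0],
    [0,0,0],
    [0,0,0],
    [0,0,0],
    [0,0,0],
    [0,0,0],
    [0,0,0],
    [0,0,0],
    [0,0,0],
    [0,0,0],
  ],
  gripper=[0.2,0.2,0.2,0.2,0.2,0.2,0.2,0.2,0.2,0.2,0.2,0.2],
)

```text
time: 17.6
tool_pos: [563.3, -132.0, 100.3]
ee_rot: [2.183, 2.256, 0.002]
force: [-1.6, -1.0, 10.3]
finger_gap: 51.3
```

```bash
python3 -c "
from h import *
F=[]
for i in range(20): F.append(state()['force']); camera('wrist')
print(np.mean(F,0),np.std(F,0))"
```

```text
[-1.11785466 -0.6200728   9.83694033] [0.48568345 0.33982345 0.43473804]
```

Steady at 9.8 N for over 4 s. Releasing slowly, straight up.

>>> jog_arm(
  angular=[
    [0,0,0],
    [0,0,0],
    [0,0,0],
    [0,0,0],
    [0,0,0],
    [0,0,0],
    [0,0,0],
    [0,0,0],
    [0,0,0],
    [0,0,0],
    [0,0,0],
    [0,0,0],
  ],
  travel=[
    [0,0,-0.0002],
    [0,0,-0.0004],
    [0,0,-0.0006],
    [0,0,-0.0008],
    [0,0,-0.001],
    [0,0,-0.0012],
    [0,0,-0.0014],
    [0,0,-0.0017],
    [0,0,-0.002],
    [0,0,-0.004],
    [0,0,-0.01],
    [0,0,-0.025],
  ],
  gripper=[0.2,0.2,0.2,0.2,0.2,0.2,0.2,0.2,0.2,0.2,0.2,0.2],
)

```text
time: 19.6
tool_pos: [561.0, -131.2, 122.8]
ee_rot: [-2.182, -2.255, 0.004]
force: [0.8, -0.0, 0.4]
finger_gap: 51.1
```

>>> jog_arm(
  angular=[
    [0,0,0],
    [0,0,0],
    [0,0,0],
    [0,0,0],
    [0,0,0],
    [0,0,0],
    [0,0,0],
    [0,0,0],
    [0,0,0],
    [0,0,0],
    [0,0,0],
    [0,0,0],
  ],
  travel=[
    [0,0,-0.03],
    [0,0,-0.06],
    [0,0,-0.09],
    [0,0,-0.12],
    [0,0,-0.12],
    [0.04,0,-0.12],
    [0.08,0,-0.12],
    [0.12,0,-0.12],
    [0.16,0,-0.12],
    [0.2,0,-0.12],
    [0.22,0,-0.12],
    [0.22,0,-0.12],
  ],
  gripper=[0.2,0.2,0.2,0.2,0.2,0.2,0.2,0.2,0.2,0.2,0.2,0.2],
)

```text
time: 20.6
tool_pos: [554.2, 95.3, 243.9]
ee_rot: [-2.172, -2.265, -0.003]
force: [-1.1, 1.0, -0.5]
finger_gap: 51.4
```

```bash
python3 -c "
from h import *
snap('top','top10'); s=snap('scene','sc10'); print(s['time'],s['tool_pos'],s['force'])
a=cv2.resize(cv2.imread('pics/top10.png')[140:270,190:355],None,fx=4.5,fy=4.5,interpolation=cv2.INTER_CUBIC); cv2.imwrite('pics/t10.png',a)
"
```

```text
20.65 [554.62433474  91.58019894 244.04278239] [ 0.28786108 -0.51314948  0.36371553]
```

View pics/t10.png

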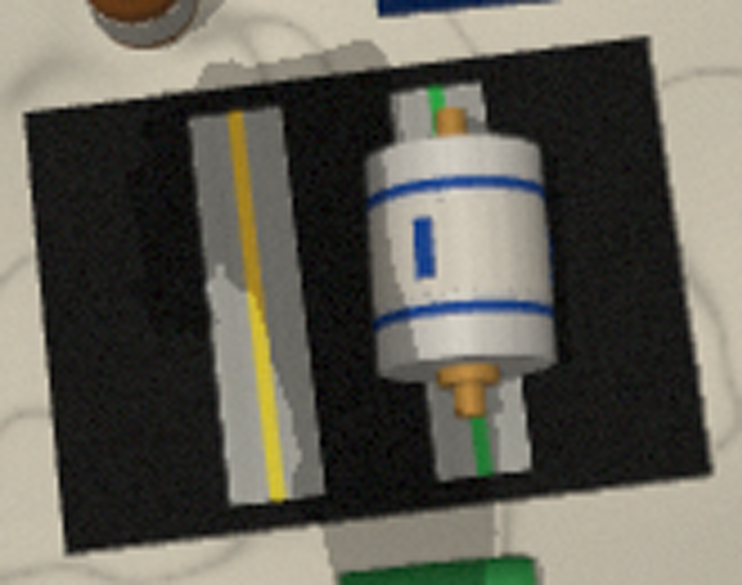

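Run:
```python
from h import *
z=np.load('top10.npz')
c=lambda u,v:(190+u/4.5-.39,140+v/4.5-.39)
f=onz(z,[c(452,122),c(470,402)],50.5)[:,:2]; print('fit cross',f@LN+186.8,'along',f@LD-546.8,'mean',(f@LN).mean()+186.8)
P=bydepth(z,[(u,v) for v in range(173,221) for u in range(268,316)]); P=P[(P[:,2]>62)&(P[:,2]<105)]
q,sd=fitcyl(P); print('depth cross',q[0]+186.8,q[1],q[2],sd)
z0=np.load('top0.npz'); d=cv2.absdiff(z0['p'],z['p']).max(2); 
for n,(a,b,u,v) in dict(bottle=(110,155,200,238),box=(105,146,268,320),driver=(258,285,218,315)).items(): print(n,'changed px',(d[a:b,u:v]>60).sum())
look('w10'); print(state()['qd'].round(3))
```

```text
fit cross [-3.98065142  5.13407346] along [ 72.90815011 -71.95435932] mean 0.5767110192223299
depth cross 0.8536626033346124 -0.06356534920815997 50.30522914816964 2.5333280948018366
bottle changed px 0
box changed px 0
driver changed px 0
20.7 [554.92  88.92 244.13] [-0.07 -0.84  0.07] [-0.006  0.023  0.022]
[[366. 126.]
 [416. 222.]]
fittings [[645.2 153.8]
 [712.4  54. ]] cross to line [268.1 161.4] mean 214.74 yaw -1.089 along [111.4 167.2]
depth fit cross 324.34 slope 1.218 z 45.8 sd 1.98 127 along 124.5
finger cross 213.57514952126516
[ 0.024 -0.001  0.015  0.001  0.002 -0.002 -0.001]
```

The canister lies 0.6–0.9 mm off the line with a yaw of 0.063 rad, within 1 mm of the middle along it. It is released, and the bystanders are unchanged. Handing in.

```bash
python3 -c "
from station import *
print(finish_job())"
```

```text
the job is handed in; nothing more can be done
None
```

The canister now lies on the green-line plate, released and at rest. I handed the job in at about 21 s on the robot clock; no verdict is reported.

- **Rolling:** I rolled it with two spread fingertips in two strokes, lifting off once when it was at rest just over the plate edge. The readings I took stayed between 5.3 and 13.1 N vertically. It dipped to 5.3 N near the end of the first stroke, below the 10 N aimed for, as the contact ran past the fingertip edge.
- **Hold:** I held it over the line for more than 4 s. A 20-reading average at the end was 9.8 N vertical, with about 0.4 N of scatter, and one earlier single reading was 11.25 N.
- **Position after release (top camera):** Its axis is 0.6 to 0.9 mm off the line across and about 0.5 mm off its middle along. It is turned about 0.063 rad from parallel.
- **Camera disagreement:** The wrist and top cameras differ by 1 to 2 mm on where the line is. This is inside the 7 mm tolerance.
- **Bystanders:** The bottle, vial box and screwdriver showed no changed pixels in the top picture.
- **Failed check:** The last wrist-camera check gave no usable result. The arm had already moved away, so it picked up other brass-coloured objects, and I ignored it.

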